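# Load the flask carrier by boot colour

## Task

Load the grey flask carrier for the incubator: stand the flasks with the red, yellow, green and blue boots upright in it, each in the cell whose floor pad has the colour of its boot. Set each flask down gently, without dropping it or tipping it over, and leave the flask with the black boot and the flasks without a boot standing where they are.

Things in the scene. Friction and masses are not known exactly. Their poses are not given: they have to be found in the camera images.
- flask_red: loose conical glass flask, 0.1 to 0.17 kg, 139 mm tall, upright in a red base boot 68 mm across, 24 mm tall; neck 29 mm across; beige rounded plug on top, 31 mm across from 106 to 134 mm up (rigid, fixed to the flask, grip it from above at about 118 mm). Origin: centre of the underside; z up along the flask
- flask_yellow: loose conical glass flask, 0.1 to 0.17 kg, 141 mm tall, upright in a yellow base boot 68 mm across, 24 mm tall; neck 29 mm across; beige rounded plug on top, 31 mm across from 106 to 134 mm up (rigid, fixed to the flask, grip it from above at about 118 mm). Origin: centre of the underside; z up along the flask
- flask_green: loose conical glass flask, 0.1 to 0.17 kg, 137 mm tall, upright in a green base boot 68 mm across, 24 mm tall; neck 29 mm across; beige rounded plug on top, 31 mm across from 106 to 134 mm up (rigid, fixed to the flask, grip it from above at about 118 mm). Origin: centre of the underside; z up along the flask
- flask_blue: loose conical glass flask, 0.1 to 0.17 kg, 138 mm tall, upright in a blue base boot 68 mm across, 24 mm tall; neck 29 mm across; beige rounded plug on top, 31 mm across from 106 to 134 mm up (rigid, fixed to the flask, grip it from above at about 118 mm). Origin: centre of the underside; z up along the flask
- flask_black: look-alike that stays: the same loose flask, 140 mm tall, in a black base boot of the same size. Origin: centre of the underside, z up
- flask_bare: look-alike that stays: the same loose flask, 142 mm tall, with no boot, base 63 mm across. Origin: centre of the underside, z up. More bootless flasks stand further right and back; they stay too
- pad_red: fixed red pad, 86 x 86 x 3 mm, the floor of one cell of the fixed grey carrier. Origin: centre of its underside, 5 mm above the worktop (flasks stand on its top, 8 mm up); x, y along the cell walls. Carrier: 2 x 2 cells 88 mm wide inside, 94 mm apart, walls 6 mm thick, tops 40 mm above the worktop; outside 194 x 194 mm plus 16 mm steel lugs on two sides; yaw varies
- pad_yellow: fixed yellow pad, 86 x 86 x 3 mm, the floor of one cell of the fixed grey carrier. Origin: centre of its underside, 5 mm above the worktop (flasks stand on its top, 8 mm up); x, y along the cell walls. Carrier: 2 x 2 cells 88 mm wide inside, 94 mm apart, walls 6 mm thick, tops 40 mm above the worktop; outside 194 x 194 mm plus 16 mm steel lugs on two sides; yaw varies
- pad_green: fixed green pad, 86 x 86 x 3 mm, the floor of one cell of the fixed grey carrier. Origin: centre of its underside, 5 mm above the worktop (flasks stand on its top, 8 mm up); x, y along the cell walls. Carrier: 2 x 2 cells 88 mm wide inside, 94 mm apart, walls 6 mm thick, tops 40 mm above the worktop; outside 194 x 194 mm plus 16 mm steel lugs on two sides; yaw varies
- pad_blue: fixed blue pad, 86 x 86 x 3 mm, the floor of one cell of the fixed grey carrier. Origin: centre of its underside, 5 mm above the worktop (flasks stand on its top, 8 mm up); x, y along the cell walls. Carrier: 2 x 2 cells 88 mm wide inside, 94 mm apart, walls 6 mm thick, tops 40 mm above the worktop; outside 194 x 194 mm plus 16 mm steel lugs on two sides; yaw varies

How it is judged:
By the outcome, as a careful person would: the job done as asked, in the order asked, and still so for the second after the job is handed in, with the robot touching nothing.
It also fails if it takes over 99 s, if anything falls off the work surface, if the arm or the gripper's body presses on something with over 40 N, if the wrist force passes 120 N, or if a joint passes its speed limit or range.

## Robot

A 6-joint arm with a two-finger parallel gripper is mounted at the origin on a cart in front of the work surface, level with it; the furniture and walls round the work are solid. World frame = base frame: x ahead of the robot, y to its left, z up, the work surface at z = 0. Lengths are in m, angles in rad, forces in N, time in s.
With the tool pointing down it reaches from about 0.425 to 1.125 m from the base axis. Payload 14.9 kg.
Tool frame: the origin (TCP) lies between the finger pads; the fingertips stand 17 mm ahead of it and the grasp point (between the pads) lies 2 mm behind it (tip_reach is the z of the fingertips in the tool frame, in m); z points along the fingers, y is the line along which they close (so a half turn about z gives the same grasp; the last joint's range is limited). The gripper opens to 91 mm and grips with 3 to 60 N. Pads are 32 mm wide; open, the fingers measure 118 mm over their backs; the gripper's body (76 mm by 178 mm) begins 60 mm behind the grasp point.
Start: joints at [1.174, 0.379, 1.734, -0, 1.028, -0.033], TCP at [0.249, 0.654, 0.197] pointing down, gripper open.
Joint ranges: [-2.77, 2.77], [-0.74, 2.19], [0, 2.66], [-1.06, 4.2], [0.31, 2.87], [-3.08, 3.08]. Speed limits (rad/s): [1.89, 1.89, 2.39, 3.14, 3.14, 3.14].

## Interface

Orientations are given as a unit quaternion [x, y, z, w].
In Python, from bench import * gives the robot as it stands. The module is installed in compiled form; this text tells all that it offers.
- The arm moves only by the tool jog_arm, never from a script. Its argument "increments" is a list that holds one entry, the list of rows, each a list of 7 numbers: the shift along the world's x, y, z in mm, then the turn, a rotation vector about the world's x, y, z in units of 5 degrees (1.0 is 5 degrees), then the closure, from -1 (fully open) to 1 (shut). A call has 1 to 10 rows; each row shifts and turns the commanded pose from where the row before left it; what a row does not reach is not made up. A row lasts 1/10 s, in which the tool goes at most 50 mm and 8.59 degrees, less where a joint would pass 70% of its speed; a pose out of reach is approached as far as the arm can. A call is refused whole if a number of a shift passes 50 or a number of a turn 1, either way. A call with a gripper value outside its range is refused whole. The fingers move at their own pace and stop on an object; "force" is the grip in N (left out, the last holds). Time passes only in rows, so rows that do not move let the fingers close. It gives the time, the measured TCP pose, the force, the opening and the grip force at its end, in the units of the state.
- get_state(): the state, without advancing time (a new reading comes with each control period).
- read_camera(name): name is "scene" or "side" or "wrist"; returns (picture, depth): 384x512x3 uint8, red, green, blue; 384x512 float32, m along the optical axis (not along the pixel's ray), 0 where there is no reading.
- camera_info(name): a dict with "fov_y" (degrees; the focal length in pixels is half the picture's height over the tangent of half this angle, whatever the lens; pixels are square), "cx", "cy" (the principal point, pixels), "rvec" (rotation vector, rad) and "tvec" (3), from world to camera coordinates, as OpenCV has them; the wrist camera has in their place "mount" (4x4, takes a point from camera to tool coordinates, whose origin is the TCP and whose axes are the flange's). Camera axes: x right, y down, z forward; pixel columns grow to the right and rows downward; lengths in m; the calibration is good to about 2 mm. A picture is of the moment at which its call begins: read the wrist's pose just before it. camera_info takes no time and is no camera call.
- job_done(): hands the job in; it is judged then, once.
The state is a dict: "time_s": time; "qpos": joint angles; "dq": joint speeds; "joint_torque": joint torques, N m; "tcp_pos": TCP position; "tool_rot": TCP orientation; "force": force on the tool from outside, world axes, zero at the start; "wrist_torque": the same for the moment, N m; "opening": opening from 0.0 (shut) to 1.0 (fully open); "finger_force": force on a finger pad.
Only numpy, scipy, OpenCV 4.12 (cv2) and the standard library are available. Lean on these libraries where they do the work, as an engineer would, in place of code of your own. Each camera call takes 0.05 s, during which the arm holds its last target. There are 200 camera calls.

## Working session

There is one attempt and no reset: what is moved stays moved. The work goes in short steps, Python scripts to look and compute and a tool call to move; the robot and the scene stay as the last step left them, time stands still between calls to the robot, and variables do not carry over. Pictures are saved under pics/ and viewed, at most 14 in all, crops included, and the job is handed in when it is done.

Besides the shell and the picture viewer there is one more tool, called by a JSON object that holds its "name" and its "arguments". jog_arm: Moves the arm, as the interface text tells. Its arguments: {"type":"object","properties":{"increments":{"type":"array","items":{"type":"array","items":{"type":"array","items":{"type":"number"}}}},"force":{"type":"number"}},"required":["increments"]}

```bash
mkdir -p pics; cat > h.py <<'E'
from bench import *
import numpy as np, cv2
from scipy.spatial.transform import Rotation as R
def cam(name):
    s=get_state(); p,d=read_camera(name); i=camera_info(name)
    f=p.shape[0]/2/np.tan(np.radians(i["fov_y"])/2)
    if "mount" in i:
        T=np.eye(4);T[:3,:3]=R.from_quat(s["tool_rot"]).as_matrix();T[:3,3]=s["tcp_pos"];M=T@np.array(i["mount"])
    else:
        M=np.eye(4);M[:3,:3]=cv2.Rodrigues(np.array(i["rvec"],float))[0];M[:3,3]=np.ravel(i["tvec"]);M=np.linalg.inv(M)
    v,u=np.mgrid[:p.shape[0],:p.shape[1]]
    P=np.stack([(u-i["cx"])/f*d,(v-i["cy"])/f*d,d],-1)@M[:3,:3].T+M[:3,3]
    P[d==0]=np.nan
    return p,d,P,M,f,i
def save(n,p): cv2.imwrite(f"pics/{n}.png",p[...,::-1])
E
python3 - <<'E'
from h import *
print(get_state())
for n in("scene","side","wrist"):
    p,d,P,M,f,i=cam(n); save(n+"0",p); np.savez(n+"0.npz",p=p,P=P); print(n,i,M[:3,3])
E
```

```text
{'time_s': 0.0, 'qpos': array([ 1.17372902e+00,  3.79395170e-01,  1.73481697e+00,  1.79800448e-05,
        1.02852100e+00, -3.32859347e-02]), 'dq': array([ 2.53483789e-04,  8.57940557e-04, -1.68678548e-04,  1.04173986e-03,
       -7.46876385e-04,  3.33537020e-05]), 'joint_torque': array([-1.01203263e-03, -7.63758659e+01, -4.34354424e+01,  6.50246534e-02,
        4.25849087e-02, -1.02646316e-04]), 'tcp_pos': array([0.24888801, 0.65378475, 0.19677972]), 'tool_rot': array([ 1.80893928e-01,  9.83502446e-01, -5.55445851e-04, -1.29277735e-04]), 'force': array([-0.19366373, -0.47809636, -0.11885264]), 'wrist_torque': array([-0.02375635,  0.02053892, -0.01926712]), 'finger_force': 0.0, 'opening': 1.0003594685318051}
scene {'fov_y': 48.67960007430028, 'cx': 257.05344887252045, 'cy': 184.03582193838812, 'rvec': array([ 2.09204307, -1.24727086,  0.53173216]), 'tvec': array([-0.24583088,  0.36302878,  1.0037688 ])} [-0.28392457 -0.40745388  0.97629028]
side {'fov_y': 46.70762837076992, 'cx': 265.576400479738, 'cy': 186.30466656660866, 'rvec': array([ 0.36545385, -2.76702543,  1.22064   ]), 'tvec': array([0.52188381, 0.1360627 , 0.99520446])} [0.34745421 0.75624263 0.76725508]
wrist {'fov_y': 62.09777827212113, 'cx': 252.11410013425254, 'cy': 188.55262106448546, 'mount': array([[-1.14417742e-03, -9.60801745e-01, -2.77234013e-01,
         7.81926828e-02],
       [ 9.99999266e-01, -9.89079677e-04, -6.99290449e-04,
         1.69023292e-03],
       [ 3.97672956e-04, -2.77234609e-01,  9.60802172e-01,
        -1.87892899e-01],
       [ 0.00000000e+00,  0.00000000e+00,  0.00000000e+00,
         1.00000000e+00]])} [0.1765356  0.68342976 0.38473587]
```

View pics/scene0.png

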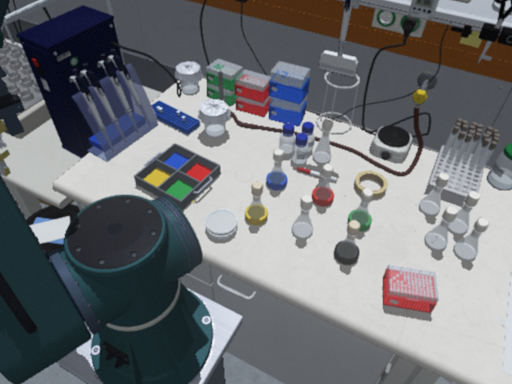

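View pics/side0.png

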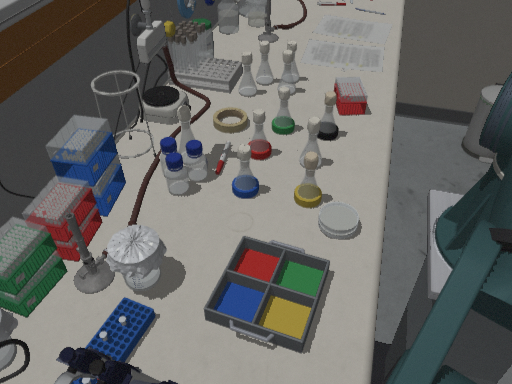

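Scene and side both show the flasks: in the side view blue boot (245,187), yellow (308,195), red (260,150), green (283,125), black (327,130), bare (311,160). The carrier is at (268,290) with red, green, blue and yellow pads at (258,265), (303,278), (240,301) and (287,316).

```bash
cat > meas.py <<'E'
from h import *
from scipy.optimize import least_squares
S={"blue":(245,187),"yellow":(308,195),"red":(260,150),"green":(283,125)}
HUE={"red":(0,),"yellow":(23,),"green":(67,),"blue":(110,)}
out={}
for n in("side","scene"):
    z=np.load(n+"0.npz");p,P=z["p"],z["P"]
    hsv=cv2.cvtColor(p,cv2.COLOR_RGB2HSV).astype(int)
    for c in S:
        h=HUE[c][0];dh=np.abs((hsv[...,0]-h+90)%180-90)
        m=(dh<12)&(hsv[...,1]>130)&(hsv[...,2]>50)
        k,l,st,ce=cv2.connectedComponentsWithStats(m.astype(np.uint8))
        for j in range(1,k):
            if st[j,4]<60: continue
            q=P[l==j]; q=q[np.isfinite(q[:,0])]
            md=np.median(q,0)
            if not(0.2<md[0]<1.2 and -0.6<md[1]<0.8 and md[2]<0.05): continue
            if md[2]>0.0 and st[j,4]>500 :
                r=cv2.minAreaRect((q[:,:2]*1000).astype(np.float32)); print(n,"pad",c,ce[j].round(),md.round(4),np.round(r[0],1),np.round(r[1],1),round(r[2],1))
            else:
                # side-wall points: fit circle r=34
                w=q[(q[:,2]>0.003)&(q[:,2]<0.022)]
                V=(np.array(camera_info(n)["tvec"]))
                f=least_squares(lambda c0:np.hypot(*(w[:,:2]-c0).T)-0.034,md[:2],loss="soft_l1",f_scale=.002) if len(w)>20 else None
                print(n,"boot",c,ce[j].round(),st[j,4],md.round(4),q[:,2].max().round(3),None if f is None else (f.x.round(4),len(w)))
E
python3 meas.py
```

```text
side pad blue [111. 192.] [0.8964 0.1022 0.0386] [896.4  96.1] [142.3  22.2] 89.2
side boot blue [245. 191.] 235 [ 0.5907 -0.0032  0.0211] 0.04 (array([ 0.6012, -0.0296]), 125)
side pad blue [239. 301.] [0.5173 0.2915 0.0091] [518.1 289.1] [73.5 79.8] 84.6
side pad blue [123. 330.] [0.6998 0.4114 0.0229] [705.5 410.2] [114.7  70.9] 82.2
side boot yellow [307. 200.] 229 [ 0.4388 -0.0127  0.0215] 0.028 (array([ 0.444 , -0.0392]), 122)
side pad yellow [285. 317.] [0.4219 0.301  0.0093] [422.7 298.7] [71.1 83.9] 84.6
side boot red [349. 106.] 415 [ 0.3938 -0.4444  0.0297] 0.064 (array([ 0.3959, -0.4695]), 140)
side boot red [261. 153.] 157 [ 0.5925 -0.1576  0.0194] 0.028 (array([ 0.609 , -0.1848]), 91)
side boot red [219. 166.] 64 [ 0.6879 -0.0857  0.0147] 0.018 (array([ 0.719 , -0.0802]), 64)
side boot red [ 92. 227.] 348 [0.8876 0.2037 0.0271] 0.054 (array([0.9161, 0.2081]), 135)
side boot red [ 68. 252.] 289 [0.8941 0.2842 0.0288] 0.074 (array([0.8927, 0.3155]), 101)
side pad red [256. 264.] [0.5082 0.1955 0.0091] [508.6 193.5] [67.7 79.9] 84.8
side boot green [283. 129.] 127 [ 0.5654
[... 414 characters left out ...]
192 [0.4441 0.5695 0.0356] 0.112 (array([0.4753, 0.5808]), 23)
scene boot blue [176. 160.] 240 [0.5276 0.3104 0.0073] 0.012 (array([0.5275, 0.3096]), 236)
scene boot yellow [156. 177.] 263 [0.4329 0.3193 0.0073] 0.012 (array([0.4381, 0.3189]), 259)
scene boot red [253. 108.] 271 [0.8883 0.2074 0.0289] 0.055 (array([0.9125, 0.219 ]), 92)
scene boot red [198. 171.] 260 [0.5192 0.2142 0.0074] 0.013 (array([0.5199, 0.2155]), 257)
scene pad red [404. 300.] [ 0.3642 -0.4986  0.0296] [ 367.7 -490.8] [135.2  63.2] 74.4
scene boot green [230.  99.] 67 [0.8929 0.3119 0.0289] 0.046 (array([0.8843, 0.2841]), 21)
scene boot green [179. 189.] 277 [0.4225 0.2249 0.0076] 0.013 (array([0.427 , 0.2257]), 271)
```

```bash
python3 - <<'E'
from h import *
# plug points: z 105..140 mm
for n in("side","scene"):
    z=np.load(n+"0.npz");p,P=z["p"],z["P"]
    m=(P[...,2]>.106)&(P[...,2]<.145)&(P[...,0]>.3)&(P[...,0]<1.2)&(np.abs(P[...,1])<.5)
    k,l,st,ce=cv2.connectedComponentsWithStats(m.astype(np.uint8))
    for j in range(1,k):
        if st[j,4]<15: continue
        q=P[l==j]; t=q[q[:,2]>q[:,2].max()-.008]
        print(n,ce[j].round(),st[j,4],"mid",((q.max(0)+q.min(0))/2).round(4),"top",t.mean(0).round(4),q[:,2].max().round(3),p[l==j].mean(0).round())
E
```

```text
side [178.  50.] 212 mid [ 0.9572 -0.479   0.1255] top [ 0.9572 -0.4741  0.1409] 0.145 [97. 98. 99.]
side [192.  49.] 63 mid [ 0.9176 -0.4914  0.1254] top [ 0.9154 -0.492   0.141 ] 0.145 [102. 103. 104.]
side [153.  65.] 272 mid [ 0.9737 -0.3916  0.1254] top [ 0.9674 -0.3596  0.1405] 0.145 [53. 51. 51.]
side [246.  58.] 125 mid [ 0.7298 -0.4826  0.1243] top [ 0.7302 -0.4828  0.1388] 0.142 [120. 118. 112.]
side [125.  83.] 174 mid [ 1.0012 -0.2391  0.1254] top [ 1.0126 -0.2272  0.1409] 0.145 [64. 64. 64.]
side [114.  90.] 36 mid [ 1.0156 -0.1722  0.1363] top [ 1.0161 -0.1743  0.141 ] 0.145 [71. 71. 71.]
side [284.  93.] 139 mid [ 0.572  -0.3154  0.122 ] top [ 0.5708 -0.3115  0.1342] 0.138 [126. 124. 118.]
side [139.  97.] 23 mid [ 0.9467 -0.1812  0.1266] top [ 0.9462 -0.1787  0.1402] 0.144 [34. 34. 35.]
side [330.  98.] 153 mid [ 0.4429 -0.3158  0.1237] top [ 0.4418 -0.3165  0.1368] 0.141 [121. 114. 102.]
side [109. 103.] 246 mid [ 0.9964 -0.1437  0.1253] top [ 1.0113 -0.1223  0.1403] 0.145 [64. 64. 64.]
side [ 94. 113.] 95 mid [ 1.0161 -0.0641  0.128 ] top [ 1.0161 -0.062   0.141 ] 0
[... 1966 characters left out ...]
7 -0.0315  0.1224] top [ 0.5985 -0.0313  0.1339] 0.138 [158. 158. 157.]
scene [327. 171.] 136 mid [ 0.6076 -0.186   0.1234] top [ 0.6068 -0.1853  0.1356] 0.14 [160. 161. 159.]
scene [442. 180.] 141 mid [ 0.7293 -0.4863  0.1242] top [ 0.7302 -0.4879  0.1387] 0.142 [154. 155. 153.]
scene [257. 189.] 144 mid [ 0.4429 -0.041   0.1241] top [ 0.4431 -0.0417  0.1373] 0.142 [158. 153. 142.]
scene [367. 196.] 147 mid [ 0.5694 -0.3172  0.1225] top [ 0.57   -0.317   0.1333] 0.137 [162. 163. 160.]
scene [306. 203.] 159 mid [ 0.4616 -0.1817  0.1245] top [ 0.4618 -0.181   0.1379] 0.143 [165. 165. 163.]
scene [354. 228.] 172 mid [ 0.4407 -0.3221  0.1229] top [ 0.4415 -0.3223  0.1351] 0.139 [156. 152. 141.]
```

```bash
python3 - <<'E'
from h import *
from scipy.optimize import least_squares
A=[]
def fit(q):
    def r(x):
        c,s=np.cos(x[2]),np.sin(x[2]);d=q-x[:2];u=d@[c,s];v=d@[-s,c]
        a=np.abs(np.stack([np.hypot(u-k,np.maximum(np.abs(v)-.097,0)) for k in(-.094,0,.094)]+[np.hypot(v-k,np.maximum(np.abs(u)-.097,0)) for k in(-.094,0,.094)])).min(0)
        return a
    o=least_squares(r,[.47,.255,-.09],loss="soft_l1",f_scale=.003); return o.x,np.median(r(o.x)),len(q)
for n in("side","scene"):
    z=np.load(n+"0.npz");P=z["P"]
    m=(np.abs(P[...,2]-.040)<.003)&(np.hypot(P[...,0]-.47,P[...,1]-.255)<.16)
    q=P[m][:,:2];A.append(q);x,e,k=fit(q);print(n,x.round(4),e,k)
x,e,k=fit(np.vstack(A));print("all",x.round(4),e,k)
c,s=np.cos(x[2]),np.sin(x[2])
for a in(-.047,.047):
    for b in(-.047,.047): print((x[:2]+[a*c-b*s,a*s+b*c]).round(4))
# obstacles tall around work
for n in("side","scene"):
    P=np.load(n+"0.npz")["P"]
    m=(P[...,2]>.1)&(P[...,2]<.6)&(P[...,0]>.3)&(P[...,0]<.8)&(P[...,1]>-.5)&(P[...,1]<.55)
    H,_,_=np.histogram2d(P[m][:,0],P[m][:,1],bins=[np.arange(.3,.85,.05),np.arange(-.5,.6,.05)]);print(H.astype(int))
E
```

```text
side [ 0.4644  0.2573 -0.0963] 0.0014615114070213966 1642
scene [ 0.4638  0.2534 -0.0971] 0.0015332202033813136 441
all [ 0.4643  0.2566 -0.0965] 0.0016595358718489578 2083
[0.4129 0.2144]
[0.422 0.308]
[0.5065 0.2053]
[0.5156 0.2989]
[[  0   0   0   0   0   0   0   0   0   0   0   0   0   0   0   0   0   0
    0   0   0]
 [  0   0   0   0   0   0   0   0   0   0   0   0   0   0   0   0   0   0
    0   0   0]
 [  0   0   0 134   0   0  18   0   3 183   0   0   0   0   0   0   0   0
    0   0   0]
 [  0   0   0  37   0   0 191   0   0  62   0   0   0   0   0   0   0   0
    0   0   0]
 [  0   0   0   0   0   0   0   0   0   0   0   0   0   0   0   0   0   0
    0   0   0]
 [  0   0   0 137  18   0  54   0   0 125   0   0   0   0   0   0   0   0
    0   0 173]
 [  0   0   0   0   0   0 136   0   0 101   0   0   0   0   0   0   0   0
    0   0  76]
 [  0   0   0   0   0   0   0   0   0   0   0   0   0   0   4 223  94   0
    0   0   0]
 [140   0   0   0   0   0   0   0  39  88  21   0   0   0 102 504 441   0
    0   0   0]
 [  0   0   0   0   0   0   0 184 104  76 120   0   0   0  17 21
[... 216 characters left out ...]
0 172   0   0  36   0  41  97   0   0   0   0   0   0   0   0
    0   0 202]
 [  0   0   0  13   0   0 136   0   2  16   0   0   0   0   0   0   0   0
    0   0 355]
 [  0   0   0   0   0   0   0   0   0   0   0   0   0   0   0   0   0   0
    0   0 392]
 [  0   0   0 160   0   0  77   0   0  98   0   0   0   0   0   0   0   0
    0   0 443]
 [  0   0   0   0   0  10  60   0   0  34   0   0   0   0   0   0   0   0
    0   0 489]
 [  0   0   0   0   0   0   0   0   0   0   0   0   0   0   9  70  12   0
    0   0  98]
 [153   0   0   0   0   0   0   0  34  34   9   0   0   0  62 138  54   0
    0   0   0]
 [  0   0   0   0   0   0   0 162  19  38  46   0   0   0   6  44  10   0
    0   0  23]]
```

View pics/wrist0.png

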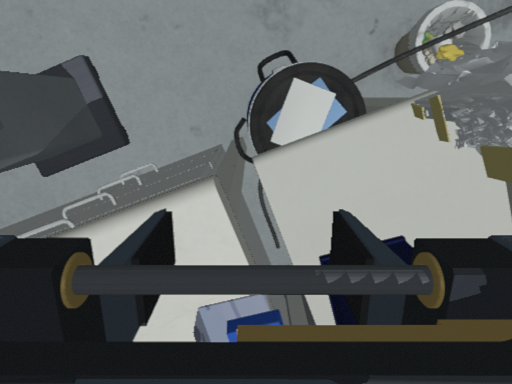

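The wrist picture shows only the bench edge and the open fingers. The positions already measured are enough: blue flask (600,-28), yellow (443,-38), red (608,-184) and green (571,-316). The cells are at blue (515,298), yellow (422,307), red (506,204) and green (413,213), in mm.

{"name": "jog_arm", "arguments": {"increments": [[[19,-38,0,0,0,0,-1],[19,-38,0,0,0,0,-1],[19,-38,0,0,0,0,-1],[19,-38,0,0,0,0,-1],[19,-38,0,0,0,0,-1],[19,-38,0,0,0,0,-1],[19,-38,0,0,0,0,-1],[19,-38,0,0,0,0,-1],[19,-38,0,0,0,0,-1],[19,-38,0,0,0,0,-1]]], "force": 20}}

```text
time_s: 1.15
tcp_pos: [0.4395, 0.2725, 0.1975]
tool_rot: [0.181, 0.984, 0.0, 0.0]
force: [0.4, 0.4, 1.0]
opening: 0.999
finger_force: 0.0
```

{"name": "jog_arm", "arguments": {"increments": [[[20,-38,0,0,0,0,-1],[20,-38,0,0,0,0,-1],[20,-38,0,0,0,0,-1],[20,-38,0,0,0,0,-1],[20,-38,0,0,0,0,-1],[20,-38,0,0,0,0,-1],[20,-38,0,0,0,0,-1],[21,-36,0,0,0,0,-1],[0,0,0,0,0,0,-1],[0,0,0,0,0,0,-1]]]}}

```text
time_s: 2.15
tcp_pos: [0.5999, -0.0284, 0.197]
tool_rot: [0.182, 0.983, 0.0, -0.0]
force: [-0.3, -0.1, -0.4]
opening: 1.0
finger_force: 0.0
```

{"name": "jog_arm", "arguments": {"increments": [[[0,0,-20,0,0,0,-1],[0,0,-20,0,0,0,-1],[0,0,-20,0,0,0,-1],[0,0,-21,0,0,0,-1],[0,0,0,0,0,0,-1],[0,0,0,0,0,0,0.2],[0,0,0,0,0,0,1],[0,0,0,0,0,0,1],[0,0,0,0,0,0,1],[0,0,0,0,0,0,1]]]}}

```text
time_s: 3.15
tcp_pos: [0.6003, -0.0278, 0.1169]
tool_rot: [0.181, 0.983, 0.0, 0.0]
force: [0.8, 0.2, 0.6]
opening: 0.592
finger_force: 0.0
```

{"name": "jog_arm", "arguments": {"increments": [[[0,0,0,0,0,0,1],[0,0,0,0,0,0,1],[0,0,0,0,0,0,1]]]}}

```text
time_s: 3.45
tcp_pos: [0.6001, -0.0278, 0.1164]
tool_rot: [0.181, 0.984, -0.0, -0.0]
force: [-1.1, -0.5, 0.4]
opening: 0.33
finger_force: 4.8
```

{"name": "jog_arm", "arguments": {"increments": [[[0,0,0,0,0,0,1],[0,0,0,0,0,0,1],[0,0,5,0,0,0,1],[0,0,10,0,0,0,1],[0,0,15,0,0,0,1],[0,0,20,0,0,0,1],[0,0,20,0,0,0,1],[0,0,10,0,0,0,1],[0,10,0,0,0,0,1],[-4,16,0,0,0,0,1]]]}}

```text
time_s: 4.45
tcp_pos: [0.596, -0.0013, 0.1961]
tool_rot: [0.181, 0.983, 0.0, -0.0]
force: [-0.6, -0.7, -0.8]
opening: 0.004
finger_force: 0.0
```

{"name": "jog_arm", "arguments": {"increments": [[[-8,30,0,0,0,0,1],[-8,30,0,0,0,0,1],[-8,30,0,0,0,0,1],[-8,30,0,0,0,0,1],[-8,30,0,0,0,0,1],[-8,30,0,0,0,0,1],[-8,30,0,0,0,0,1],[-8,30,0,0,0,0,1],[-8,30,0,0,0,0,1],[-8,30,0,0,0,0,1]]]}}

```text
time_s: 5.45
tcp_pos: [0.5141, 0.3001, 0.1952]
tool_rot: [0.181, 0.984, -0.001, -0.001]
force: [0.3, 0.1, -0.1]
opening: 0.003
finger_force: 0.0
```

```bash
python3 - <<'E'
from h import *
print(get_state())
p,*_=cam("side"); save("side1",cv2.resize(p[120:360,150:390],None,fx=2.4,fy=2.4))
E
```

```text
{'time_s': 5.45, 'qpos': array([ 4.89141457e-01,  2.20194680e-01,  1.95063756e+00,  1.44999797e-04,
        9.72714380e-01, -7.18592598e-01]), 'dq': array([ 0.51342935,  0.11776881, -0.14883645,  0.00264653,  0.02950066,
        0.50880525]), 'joint_torque': array([-6.11496761e+00, -6.30847120e+01, -3.98040104e+01,  5.42148552e-02,
        7.89785106e-02, -1.05851166e+00]), 'tcp_pos': array([0.51406887, 0.3000655 , 0.1951659 ]), 'tool_rot': array([ 1.80575883e-01,  9.83560569e-01, -5.60302422e-04, -8.02587026e-04]), 'force': array([ 0.2914851 ,  0.06380487, -0.14336901]), 'wrist_torque': array([-0.00030349, -0.0419442 ,  0.03523437]), 'finger_force': 0.0, 'opening': 0.0030494415881926673}
```

View pics/side1.png

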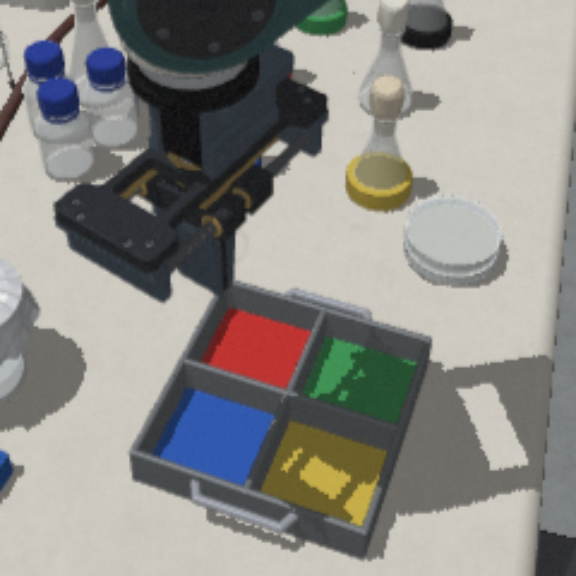

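The gripper has closed fully and holds nothing, so the blue flask slipped out of the grip. I'll check how it stands before moving again.

{"name": "jog_arm", "arguments": {"increments": [[[0,20,10,0,0,0,-1],[0,30,10,0,0,0,-1],[0,30,10,0,0,0,-1],[0,0,0,0,0,0,-1],[0,0,0,0,0,0,-1],[0,0,0,0,0,0,-1]]]}}

```text
time_s: 6.1
tcp_pos: [0.5156, 0.3777, 0.2258]
tool_rot: [0.181, 0.983, -0.0, -0.0]
force: [-0.4, 0.2, -0.5]
opening: 0.5
finger_force: 0.0
```

```bash
python3 - <<'E'
from h import *
p,d,P,*_=cam("scene"); np.savez("scene1.npz",p=p,P=P);a=cv2.resize(p[130:290,200:400],None,fx=2,fy=2)
p,d,P,*_=cam("side"); np.savez("side1.npz",p=p,P=P);b=cv2.resize(p[80:240,180:380],None,fx=2,fy=2); save("c2",np.hstack([a,b]))
E
```

```text
(no output)
```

View pics/c2.png

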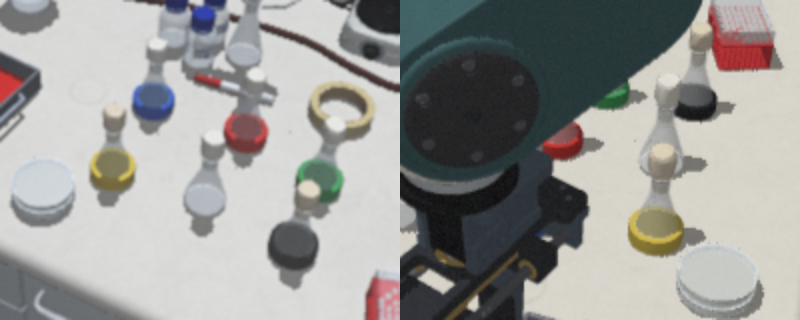

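The blue flask still stands upright, at crop (155,100), and only slipped out of the fingers. I'll measure it again and regrip harder.

```bash
cat > plug.py <<'E'
from h import *
import sys
def plugs(n,P,p):
    m=(P[...,2]>.100)&(P[...,2]<.145)&(P[...,0]>.35)&(P[...,0]<.75)&(P[...,1]>-.36)&(P[...,1]<.15)
    k,l,st,ce=cv2.connectedComponentsWithStats(m.astype(np.uint8))
    for j in range(1,k):
        if not 50<st[j,4]<400: continue
        q=P[l==j]; print(n,"mid",((np.percentile(q,97,axis=0)+np.percentile(q,3,axis=0))/2).round(4),q[:,2].max().round(3))
        for a in range(100,145,5):
            b=q[(q[:,2]>=a/1000)&(q[:,2]<a/1000+.005)]
            if len(b)>3 and "-v" in sys.argv:
                w=b[:,:2]@[np.sin(s),-np.cos(s)] if (s:=.9) else 0
                print(a,len(b),b.mean(0).round(4),round(np.ptp(w)*1000,1))
E
python3 - -v <<'E'
from plug import *
z=np.load("scene1.npz"); plugs("scene",z["P"],z["p"])
E
```

```text
scene mid [ 0.732  -0.0499  0.1039] 0.109
100 47 [ 0.7327 -0.0491  0.1028] 36.4
105 20 [ 0.7323 -0.0536  0.1063] 29.5
scene mid [ 0.598  -0.0323  0.1199] 0.138
100 10 [ 0.59  -0.032  0.103] 17.9
105 5 [ 0.5889 -0.0333  0.1069] 12.1
110 18 [ 0.5912 -0.0353  0.113 ] 32.7
115 12 [ 0.5933 -0.0365  0.1176] 31.4
120 14 [ 0.5912 -0.035   0.122 ] 30.2
125 18 [ 0.5923 -0.0358  0.1277] 29.3
130 34 [ 0.5969 -0.0312  0.1328] 25.3
135 22 [ 0.6009 -0.0312  0.1364] 26.7
scene mid [ 0.6061 -0.1866  0.1207] 0.139
100 11 [ 0.5986 -0.1874  0.1029] 17.3
105 5 [ 0.5975 -0.1871  0.1078] 19.8
110 11 [ 0.5975 -0.1908  0.1121] 23.4
115 18 [ 0.596  -0.1861  0.1179] 18.2
120 17 [ 0.5997 -0.1901  0.1222] 30.9
125 16 [ 0.5989 -0.1882  0.1277] 27.1
130 28 [ 0.6048 -0.1867  0.133 ] 29.0
135 40 [ 0.6071 -0.1849  0.1366] 21.5
scene mid [ 0.4419 -0.0424  0.1212] 0.142
100 12 [ 0.4352 -0.0432  0.1028] 26.3
105 4 [ 0.4346 -0.0492  0.1082] 16.2
110 15 [ 0.432  -0.0444  0.1126] 21.9
115 13 [ 0.4333 -0.0455  0.1175] 23.5
120 13 [ 0.4338 -0.0447  0.1222] 25.9
125 16 [ 0.4349 -0.0464  0.1283] 27.7
130 24 [ 0.4356 -0.042   0
[... 460 characters left out ...]
0.1218] 0.143
100 10 [ 0.4523 -0.1808  0.1029] 13.4
105 6 [ 0.4517 -0.186   0.1082] 14.1
110 12 [ 0.4532 -0.188   0.113 ] 27.2
115 17 [ 0.4532 -0.1851  0.1175] 27.4
120 16 [ 0.452  -0.1831  0.1226] 22.4
125 19 [ 0.453  -0.1852  0.1279] 25.4
130 20 [ 0.4555 -0.1822  0.1332] 23.7
135 59 [ 0.4617 -0.1816  0.1379] 27.8
140 12 [ 0.4609 -0.1795  0.1412] 18.1
scene mid [ 0.4394 -0.3226  0.1199] 0.138
100 11 [ 0.4318 -0.3238  0.1022] 14.1
105 13 [ 0.4337 -0.3248  0.1079] 27.4
110 11 [ 0.4319 -0.326   0.1125] 21.3
115 16 [ 0.4301 -0.3226  0.1174] 25.8
120 19 [ 0.4302 -0.3248  0.1227] 24.1
125 23 [ 0.4317 -0.3234  0.1282] 26.9
130 48 [ 0.4394 -0.321   0.133 ] 31.2
135 46 [ 0.4427 -0.3222  0.1364] 26.8
```

{"name": "jog_arm", "arguments": {"increments": [[[8,-40,-3,0,0,0,-1],[8,-40,-3,0,0,0,-1],[8,-40,-3,0,0,0,-1],[8,-40,-3,0,0,0,-1],[9,-41,-3,0,0,0,-1],[9,-41,-3,0,0,0,-1],[9,-41,-3,0,0,0,-1],[9,-41,-3,0,0,0,-1],[8,-41,-3,0,0,0,-1],[8,-42,-2,0,0,0,-1]]], "force": 40}}

```text
time_s: 7.2
tcp_pos: [0.5997, -0.031, 0.1971]
tool_rot: [0.181, 0.983, -0.0, -0.0]
force: [0.1, -0.1, -0.3]
opening: 1.001
finger_force: 0.0
```

{"name": "jog_arm", "arguments": {"increments": [[[0,0,0,0,0,0,-1],[0,0,-20,0,0,0,-1],[0,0,-20,0,0,0,-1],[0,0,-20,0,0,0,-1],[0,0,-21,0,0,0,-1],[0,0,0,0,0,0,0],[0,0,0,0,0,0,0],[0,0,0,0,0,0,0],[0,0,0,0,0,0,0],[0,0,0,0,0,0,0.15]]]}}

```text
time_s: 8.2
tcp_pos: [0.6005, -0.0288, 0.1173]
tool_rot: [0.181, 0.984, 0.0, 0.001]
force: [-0.2, 0.4, 0.3]
opening: 0.596
finger_force: 0.0
```

{"name": "jog_arm", "arguments": {"increments": [[[0,0,0,0,0,0,1],[0,0,0,0,0,0,1],[0,0,0,0,0,0,1],[0,0,0,0,0,0,1],[0,0,0,0,0,0,1],[0,0,0,0,0,0,1]]]}}

```text
time_s: 8.8
tcp_pos: [0.6024, -0.0298, 0.1193]
tool_rot: [0.181, 0.984, -0.0, 0.002]
force: [-5.6, -9.3, 38.7]
opening: 0.07
finger_force: 18.9
```

{"name": "jog_arm", "arguments": {"increments": [[[0,0,2,0,0,0,1],[0,0,3,0,0,0,1],[0,0,0,0,0,0,1]]]}}

```text
time_s: 9.1
tcp_pos: [0.6002, -0.0288, 0.1217]
tool_rot: [0.181, 0.984, 0.0, 0.0]
force: [0.1, 0.6, 0.1]
opening: -0.0
finger_force: 0.0
```

Second slip. The tool was pushed up 39 N as the fingers closed, so the pads seem to be wedging off the top of the plug. I'll look closely before the next try.

```bash
python3 - <<'E'
from h import *
p,d,P,M,f,i=cam("wrist");np.savez("w3.npz",p=p,P=P);a=p
p,d,P,*_=cam("scene"); np.savez("scene3.npz",p=p,P=P);b=cv2.resize(p[110:238,200:371],(512,384))
s,d,P,*_=cam("side");np.savez("side3.npz",p=s,P=P);c=cv2.resize(s[90:218,180:351],(512,384))
o=np.hstack([np.vstack([a,b])]);save("w3",cv2.resize(o,None,fx=.78,fy=.78)); save("s3",c)
E
```

```text
(no output)
```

View pics/w3.png

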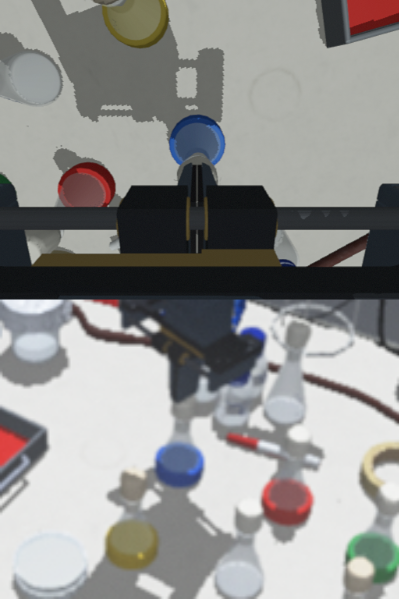

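```bash
python3 - <<'E'
from h import *
s=get_state();print(s["tcp_pos"],s["opening"])
T=R.from_quat(s["tool_rot"]).as_matrix()
for n in("scene3","side3","w3"):
    z=np.load(n+".npz");p,P=z["p"].astype(int),z["P"]
    near=np.hypot(P[...,0]-.6,P[...,1]+.03)<.05
    m=near&(p.max(-1)<75)&(P[...,2]>.07)&(P[...,2]<.2)
    q=P[m]; print(n,len(q),"dark")
    for a in range(70,200,10):
        b=q[(q[:,2]>=a/1e3)&(q[:,2]<a/1e3+.01)]
        if len(b)>2: t=(b-s["tcp_pos"])@T; print("  z",a,len(b),b.mean(0).round(4),"toolxy",np.percentile(t[:,:2],[5,95],axis=0).round(3).tolist())
    m=near&(p.max(-1)>=75)&(P[...,2]>.07)&(P[...,2]<.2); q=P[m]
    print(" bright",len(q))
    for a in range(70,150,10):
        b=q[(q[:,2]>=a/1e3)&(q[:,2]<a/1e3+.01)]
        if len(b)>2: print("  z",a,len(b),b.mean(0).round(4),p[m][(q[:,2]>=a/1e3)&(q[:,2]<a/1e3+.01)].mean(0).round())
E
```

```text
[ 0.59982881 -0.02874198  0.12109107] 0.0022244799298507564
scene3 124 dark
  z 140 6 [ 0.5854 -0.0269  0.1472] toolxy [[0.011, -0.009], [0.016, 0.003]]
  z 150 23 [ 0.5903 -0.032   0.1555] toolxy [[-0.008, -0.013], [0.018, 0.004]]
  z 160 23 [ 0.5878 -0.0324  0.1656] toolxy [[-0.007, -0.014], [0.017, 0.003]]
  z 170 27 [ 0.5895 -0.0338  0.1745] toolxy [[-0.008, -0.013], [0.018, 0.003]]
  z 180 26 [ 0.5882 -0.0325  0.1852] toolxy [[-0.003, -0.014], [0.018, 0.005]]
  z 190 18 [ 0.5878 -0.0331  0.1945] toolxy [[-0.013, -0.015], [0.018, 0.005]]
 bright 203
  z 70 22 [ 0.5931 -0.0336  0.0756] [173. 177. 182.]
  z 80 16 [ 0.593  -0.0345  0.0852] [155. 158. 161.]
  z 90 13 [ 0.5928 -0.0345  0.0945] [151. 155. 156.]
  z 100 18 [ 0.589  -0.0341  0.1056] [154. 156. 158.]
  z 110 25 [ 0.5907 -0.037   0.1156] [139. 140. 139.]
  z 120 27 [ 0.5912 -0.0365  0.1251] [132. 133. 131.]
  z 130 36 [ 0.5935 -0.0356  0.134 ] [137. 138. 137.]
  z 140 17 [ 0.5945 -0.0346  0.1449] [ 98. 103. 107.]
side3 309 dark
  z 130 5 [ 0.5919 -0.0224  0.1375] toolxy [[-0.002, -0.004], [0.017, 0.006]]
  z 140 38 [ 0.594
[... 1215 characters left out ...]
11]]
  z 160 327 [ 0.585  -0.0215  0.1652] toolxy [[0.015, -0.008], [0.017, 0.011]]
  z 170 380 [ 0.5852 -0.0212  0.1746] toolxy [[0.015, -0.008], [0.017, 0.012]]
  z 180 235 [ 0.5856 -0.0213  0.1851] toolxy [[0.015, -0.003], [0.017, 0.006]]
  z 190 648 [ 0.6014 -0.0275  0.1943] toolxy [[-0.015, -0.002], [0.016, 0.005]]
 bright 983
  z 70 174 [ 0.5943 -0.0246  0.0741] [ 58.  76. 102.]
  z 80 118 [ 0.5942 -0.0241  0.0849] [59. 74. 97.]
  z 90 35 [ 0.5929 -0.0245  0.0915] [87. 92. 95.]
  z 100 76 [ 0.5908 -0.0248  0.105 ] [ 97. 103. 107.]
  z 110 244 [ 0.5921 -0.0232  0.1163] [94. 96. 93.]
  z 120 176 [ 0.5936 -0.0228  0.1242] [94. 95. 91.]
  z 130 73 [ 0.5988 -0.0237  0.1322] [104. 106. 101.]
```

View pics/s3.png

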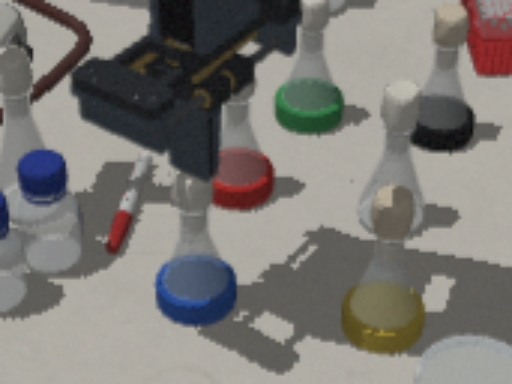

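The fingertips measure about z=0.137 while the TCP reads 0.121. They are therefore some 16 mm behind the TCP, not 17 mm ahead of it, so I must go about 33 mm lower. First I'll check that the gripper body clears.

```bash
python3 - <<'E'
from h import *
s=get_state();T=R.from_quat(s["tool_rot"]).as_matrix()
t=[]
for n in("scene3","side3","w3"):
    z=np.load(n+".npz");p,P=z["p"].astype(int),z["P"];P=P.reshape(-1,3);p=p.reshape(-1,3)
    k=(p.max(1)<90)&(P[:,2]>.125)&(np.hypot(*(P[:,:2]-[.6,-.029]).T)<.13)
    q=(P[k]-s["tcp_pos"])@T; t.append(q)
t=np.vstack(t)
for a in np.arange(-.1,.1,.02):
    print("y%.2f"%a,end=" ")
    for b in np.arange(-.06,.08,.02):
        k=(t[:,1]>=a)&(t[:,1]<a+.02)&(t[:,0]>=b)&(t[:,0]<b+.02)
        print("%7.0f(%d)"%(1e3*np.percentile(-t[k,2],3),k.sum()) if k.sum()>8 else "   -    ",end=" ")
    print()
E
```

```text
y-0.10    -          99(28)      98(63)     101(74)     105(86)    -         307(118)     325(142) 
y-0.08    -         135(57)      97(188)      98(1859)      98(1774)     287(189)     301(55)     319(58) 
y-0.06     268(32)     178(93)     136(135)     136(136)     110(5111)     395(27)    -        -     
y-0.04    -         195(33)     118(44)      97(120)     110(8534)    -        -        -     
y-0.02    -        -          32(190)      19(894)     105(12604)    -        -        -     
y0.00    -         123(20)      15(642)      15(1407)     106(11939)    -        -        -     
y0.02    -         110(28)     114(175)      99(184)     108(8209)    -         285(128)     298(542) 
y0.04    -         129(14)     128(43)     135(132)     110(5970)     261(753)     279(525)     302(13) 
y0.06    -         100(113)      98(462)      98(2338)      98(2466)    -        -        -     
y0.08    -         102(83)     100(126)     100(122)      99(158)    -        -        -
```

The body bottom is 97 mm above the TCP, or 82 mm above the tips. So the whole gripper sits about 34 mm higher than the TCP reading says, and the grasp height becomes TCP z≈0.084.

{"name": "jog_arm", "arguments": {"increments": [[[0,0,20,0,0,0,1],[0,0,15,0,0,0,-1],[0,0,0,0,0,0,-1],[0,0,0,0,0,0,-1],[0,0,0,0,0,0,-1],[0,0,0,0,0,0,-1],[0,0,0,0,0,0,-1],[0,0,0,0,0,0,-1],[0,0,0,0,0,0,-1],[0,0,0,0,0,0,-1]]], "force": 25}}

```text
time_s: 10.25
tcp_pos: [0.6001, -0.0288, 0.1564]
tool_rot: [0.181, 0.984, -0.0, -0.0]
force: [-0.5, -0.0, -0.1]
opening: 0.764
finger_force: 0.0
```

{"name": "jog_arm", "arguments": {"increments": [[[0,0,-18,0,0,0,-1],[0,0,-18,0,0,0,-1],[0,0,-18,0,0,0,-1],[0,0,-18,0,0,0,-1],[0,0,0,0,0,0,-1],[0,0,0,0,0,0,0],[0,0,0,0,0,0,0],[0,0,0,0,0,0,0],[0,0,0,0,0,0,0.2],[0,0,0,0,0,0,0.2]]]}}

```text
time_s: 11.25
tcp_pos: [0.6003, -0.0288, 0.0848]
tool_rot: [0.181, 0.984, 0.0, 0.0]
force: [0.5, -0.9, -0.2]
opening: 0.593
finger_force: 0.0
```

{"name": "jog_arm", "arguments": {"increments": [[[0,0,0,0,0,0,1],[0,0,0,0,0,0,1],[0,0,0,0,0,0,1],[0,0,0,0,0,0,1],[0,0,0,0,0,0,1],[0,0,0,0,0,0,1]]]}}

```text
time_s: 11.85
tcp_pos: [0.6001, -0.0288, 0.0844]
tool_rot: [0.181, 0.984, -0.0, -0.0]
force: [0.6, -0.4, 0.2]
opening: 0.334
finger_force: 25.0
```

Now there is a firm 25 N grip at a 30 mm opening. I'll lift a little and check.

{"name": "jog_arm", "arguments": {"increments": [[[0,0,3,0,0,0,1],[0,0,7,0,0,0,1],[0,0,15,0,0,0,1],[0,0,20,0,0,0,1],[0,0,20,0,0,0,1],[0,0,15,0,0,0,1],[0,0,0,0,0,0,1]]]}}

```text
time_s: 12.55
tcp_pos: [0.6015, -0.0289, 0.1673]
tool_rot: [0.181, 0.984, 0.0, 0.002]
force: [-0.4, -0.8, -1.9]
opening: 0.335
finger_force: 25.0
```

{"name": "jog_arm", "arguments": {"increments": [[[-3,13,0,0,0,0,1],[-8,32,0,0,0,0,1],[-9,35,0,0,0,0,1],[-9,35,0,0,0,0,1],[-9,35,0,0,0,0,1],[-9,35,0,0,0,0,1],[-9,35,0,0,0,0,1],[-9,35,0,0,0,0,1],[-9,35,0,0,0,0,1],[-8,25,0,0,0,0,1]]]}}

```text
time_s: 13.55
tcp_pos: [0.5163, 0.2883, 0.1633]
tool_rot: [0.18, 0.984, -0.0, -0.001]
force: [-0.2, 0.4, -1.6]
opening: 0.333
finger_force: 25.0
```

{"name": "jog_arm", "arguments": {"increments": [[[-3,12,0,0,0,0,1],[0,0,0,0,0,0,1],[0,0,0,0,0,0,1]]]}}

```text
time_s: 13.85
tcp_pos: [0.5148, 0.2977, 0.1639]
tool_rot: [0.181, 0.984, -0.0, -0.0]
force: [0.3, 0.5, -1.4]
opening: 0.337
finger_force: 25.0
```

```bash
python3 - <<'E'
from h import *
s=get_state();print(s["tcp_pos"],s["opening"])
a,*_=cam("side");b,*_=cam("scene")
save("p4",np.hstack([cv2.resize(a[200:350,190:350],(400,375)),cv2.resize(b[120:220,120:226],(400,375))]))
E
```

```text
[0.51476766 0.29771606 0.16385476] 0.33737151063386567
```

View pics/p4.png

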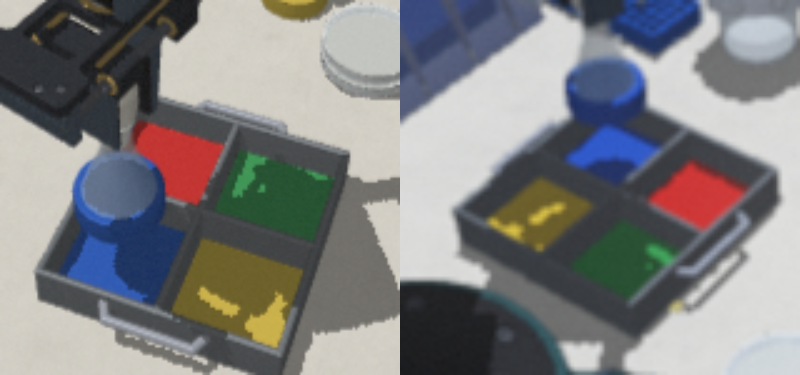

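The blue flask hangs upright over the blue pad in both views. Lowering it now.

{"name": "jog_arm", "arguments": {"increments": [[[0,0,-12,0,0,0,1],[0,0,-14,0,0,0,1],[0,0,-14,0,0,0,1],[0,0,-12,0,0,0,1],[0,0,-8,0,0,0,1],[0,0,-5,0,0,0,1],[0,0,-3,0,0,0,1],[0,0,-2,0,0,0,1],[0,0,0,0,0,0,1],[0,0,0,0,0,0,1]]]}}

```text
time_s: 14.95
tcp_pos: [0.5153, 0.2984, 0.0948]
tool_rot: [0.181, 0.984, 0.0, 0.0]
force: [0.3, -0.2, -1.6]
opening: 0.337
finger_force: 25.0
```

{"name": "jog_arm", "arguments": {"increments": [[[0,0,-0.5,0,0,0,1],[0,0,-0.5,0,0,0,1],[0,0,0,0,0,0,1],[0,0,0,0,0,0,1]]]}}

```text
time_s: 15.35
tcp_pos: [0.5151, 0.2982, 0.0935]
tool_rot: [0.181, 0.983, 0.0, 0.0]
force: [0.4, 0.1, -1.4]
opening: 0.333
finger_force: 25.0
```

{"name": "jog_arm", "arguments": {"increments": [[[0,0,-0.5,0,0,0,1],[0,0,-0.5,0,0,0,1],[0,0,0,0,0,0,1],[0,0,0,0,0,0,1]]]}}

```text
time_s: 15.75
tcp_pos: [0.5151, 0.2982, 0.0925]
tool_rot: [0.181, 0.984, 0.0, 0.0]
force: [-0.2, -0.4, -1.4]
opening: 0.336
finger_force: 25.0
```

{"name": "jog_arm", "arguments": {"increments": [[[0,0,-0.5,0,0,0,1],[0,0,-0.5,0,0,0,1],[0,0,0,0,0,0,1],[0,0,0,0,0,0,1]]]}}

```text
time_s: 16.15
tcp_pos: [0.5155, 0.2984, 0.0924]
tool_rot: [0.181, 0.984, 0.0, 0.0]
force: [-4.0, -2.1, 13.7]
opening: 0.333
finger_force: 25.0
```

Contact at the expected height. Release it, rise, and go to yellow.

{"name": "jog_arm", "arguments": {"increments": [[[0,0,0.5,0,0,0,0.2],[0,0,0,0,0,0,0.2],[0,0,0,0,0,0,0],[0,0,0,0,0,0,-0.3],[0,0,0,0,0,0,-0.3],[0,0,0,0,0,0,-0.3],[0,0,15,0,0,0,-0.3],[0,0,25,0,0,0,-0.3],[0,0,25,0,0,0,-0.3],[0,0,15,0,0,0,-0.3]]]}}

```text
time_s: 17.15
tcp_pos: [0.5158, 0.2986, 0.1748]
tool_rot: [0.181, 0.984, 0.001, 0.001]
force: [-0.5, 0.2, 0.5]
opening: 0.646
finger_force: 0.0
```

{"name": "jog_arm", "arguments": {"increments": [[[-5,-25,0,0,0,0,-0.3],[-8,-38,0,0,0,0,-0.3],[-8,-38,0,0,0,0,-0.3],[-8,-38,0,0,0,0,-0.3],[-8,-38,0,0,0,0,-0.3],[-8,-38,0,0,0,0,-0.3],[-8,-38,0,0,0,0,-0.3],[-8,-38,0,0,0,0,-0.3],[-8,-35,0,0,0,0,-0.3],[-3,-11,0,0,0,0,-0.3]]]}}

```text
time_s: 18.15
tcp_pos: [0.4424, -0.041, 0.1724]
tool_rot: [0.182, 0.983, -0.0, 0.0]
force: [1.1, 0.1, -0.3]
opening: 0.648
finger_force: 0.0
```

{"name": "jog_arm", "arguments": {"increments": [[[0,0,0,0,0,0,-0.3],[0,0,0,0,0,0,-0.3]]]}}

```text
time_s: 18.35
tcp_pos: [0.4434, -0.0383, 0.1722]
tool_rot: [0.181, 0.983, 0.0, 0.0]
force: [-0.1, 0.1, -0.2]
opening: 0.65
finger_force: 0.0
```

```bash
python3 - <<'E'
from h import *
s=get_state();print(s["tcp_pos"],s["opening"])
a,*_=cam("side")
save("p5",cv2.resize(a[120:350,190:390],(600,690))[::1][:600])
E
```

```text
[ 0.44335216 -0.03833255  0.17217148] 0.649923039880181
```

View pics/p5.png

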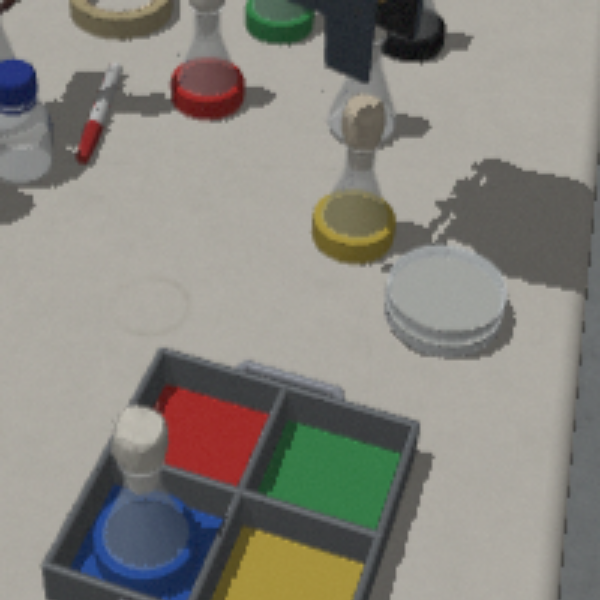

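The blue flask stands in the blue cell at (145,545). The fingers are above the yellow flask. Picking it now.

{"name": "jog_arm", "arguments": {"increments": [[[0,0,-22,0,0,0,-0.3],[0,0,-22,0,0,0,-0.3],[0,0,-22,0,0,0,-0.3],[0,0,-22,0,0,0,-0.3],[0,0,0,0,0,0,-0.3],[0,0,0,0,0,0,0.2],[0,0,0,0,0,0,0.2],[0,0,0,0,0,0,0.2],[0,0,0,0,0,0,1],[0,0,0,0,0,0,1]]]}}

```text
time_s: 19.4
tcp_pos: [0.4437, -0.0388, 0.0846]
tool_rot: [0.181, 0.983, 0.0, 0.001]
force: [-0.9, 2.5, 7.2]
opening: 0.338
finger_force: 25.0
```

{"name": "jog_arm", "arguments": {"increments": [[[0,0,0,0,0,0,1],[0,0,0,0,0,0,1],[0,0,0,0,0,0,1]]]}}

```text
time_s: 19.7
tcp_pos: [0.4438, -0.0388, 0.0846]
tool_rot: [0.181, 0.983, 0.0, 0.001]
force: [0.2, 1.9, 9.4]
opening: 0.331
finger_force: 25.0
```

{"name": "jog_arm", "arguments": {"increments": [[[0,0,3,0,0,0,1],[0,0,7,0,0,0,1],[0,0,15,0,0,0,1],[0,0,20,0,0,0,1],[0,0,20,0,0,0,1],[2,10,15,0,0,0,1],[6,25,0,0,0,0,1],[6,34,0,0,0,0,1],[6,34,0,0,0,0,1],[3,34,0,0,0,0,1]]]}}

```text
time_s: 20.7
tcp_pos: [0.4663, 0.0995, 0.1646]
tool_rot: [0.181, 0.983, 0.0, 0.0]
force: [1.7, -0.9, -2.1]
opening: 0.331
finger_force: 25.0
```

{"name": "jog_arm", "arguments": {"increments": [[[0,34,0,0,0,0,1],[-5,34,0,0,0,0,1],[-9,34,0,0,0,0,1],[-9,34,0,0,0,0,1],[-9,34,0,0,0,0,1],[-9,26,0,0,0,0,1],[-4,13,0,0,0,0,1],[0,0,0,0,0,0,1],[0,0,0,0,0,0,1],[0,0,0,0,0,0,1]]]}}

```text
time_s: 21.7
tcp_pos: [0.4213, 0.3062, 0.1639]
tool_rot: [0.181, 0.983, -0.0, -0.0]
force: [0.6, -0.0, -1.5]
opening: 0.331
finger_force: 25.0
```

Lower 69 mm, then small steps to contact.

{"name": "jog_arm", "arguments": {"increments": [[[0,0,-12,0,0,0,1],[0,0,-14,0,0,0,1],[0,0,-14,0,0,0,1],[0,0,-12,0,0,0,1],[0,0,-8,0,0,0,1],[0,0,-5,0,0,0,1],[0,0,-3,0,0,0,1],[0,0,-2,0,0,0,1],[0,0,0,0,0,0,1],[0,0,0,0,0,0,1]]]}}

```text
time_s: 22.7
tcp_pos: [0.4213, 0.3073, 0.0943]
tool_rot: [0.181, 0.984, 0.0, 0.0]
force: [-0.1, -0.2, -1.5]
opening: 0.331
finger_force: 25.0
```

{"name": "jog_arm", "arguments": {"increments": [[[0,0,-0.5,0,0,0,1],[0,0,-0.5,0,0,0,1],[0,0,0,0,0,0,1],[0,0,0,0,0,0,1]]]}}

```text
time_s: 23.1
tcp_pos: [0.4211, 0.3072, 0.093]
tool_rot: [0.181, 0.983, 0.0, 0.0]
force: [0.4, -0.1, -2.0]
opening: 0.333
finger_force: 25.0
```

{"name": "jog_arm", "arguments": {"increments": [[[0,0,-0.5,0,0,0,1],[0,0,0,0,0,0,1],[0,0,0,0,0,0,1]]]}}

```text
time_s: 23.4
tcp_pos: [0.4212, 0.3073, 0.0926]
tool_rot: [0.181, 0.984, 0.0, 0.0]
force: [-1.9, -0.1, 4.8]
opening: 0.333
finger_force: 25.0
```

Contact. Release it and go on to red.

{"name": "jog_arm", "arguments": {"increments": [[[0,0,0,0,0,0,0.2],[0,0,0,0,0,0,0.2],[0,0,0,0,0,0,0],[0,0,0,0,0,0,-0.3],[0,0,0,0,0,0,-0.3],[0,0,0,0,0,0,-0.3],[0,0,15,0,0,0,-0.3],[0,0,25,0,0,0,-0.3],[0,0,25,0,0,0,-0.3],[0,0,15,0,0,0,-0.3]]]}}

```text
time_s: 24.4
tcp_pos: [0.4217, 0.3076, 0.1752]
tool_rot: [0.181, 0.983, 0.001, 0.001]
force: [0.8, 0.5, -0.4]
opening: 0.648
finger_force: 0.0
```

{"name": "jog_arm", "arguments": {"increments": [[[10,-26,0,0,0,0,-0.3],[14,-37,0,0,0,0,-0.3],[14,-37,0,0,0,0,-0.3],[14,-37,0,0,0,0,-0.3],[14,-37,0,0,0,0,-0.3],[14,-37,0,0,0,0,-0.3],[14,-37,0,0,0,0,-0.3],[14,-37,0,0,0,0,-0.3],[14,-37,0,0,0,0,-0.3],[14,-37,0,0,0,0,-0.3]]]}}

```text
time_s: 25.4
tcp_pos: [0.5574, -0.0535, 0.173]
tool_rot: [0.181, 0.983, 0.0, 0.0]
force: [0.6, -0.2, 0.6]
opening: 0.647
finger_force: 0.0
```

{"name": "jog_arm", "arguments": {"increments": [[[14,-37,0,0,0,0,-0.3],[14,-37,0,0,0,0,-0.3],[14,-37,0,0,0,0,-0.3],[9,-22,0,0,0,0,-0.3],[0,0,0,0,0,0,-0.3],[0,0,0,0,0,0,-0.3],[0,0,0,0,0,0,-0.3]]]}}

```text
time_s: 26.1
tcp_pos: [0.6076, -0.1839, 0.1725]
tool_rot: [0.181, 0.984, 0.0, -0.0]
force: [1.2, 0.1, -0.4]
opening: 0.652
finger_force: 0.0
```

```bash
python3 - <<'E'
from h import *
s=get_state();print(s["tcp_pos"],s["opening"])
a,*_=cam("side");b,*_=cam("scene")
save("p6",np.hstack([cv2.resize(a[90:350,190:350],(360,585)),cv2.resize(b[110:270,120:226],(388,585))]))
E
```

```text
[ 0.60761919 -0.18389422  0.17248671] 0.6515087449809228
```

View pics/p6.png

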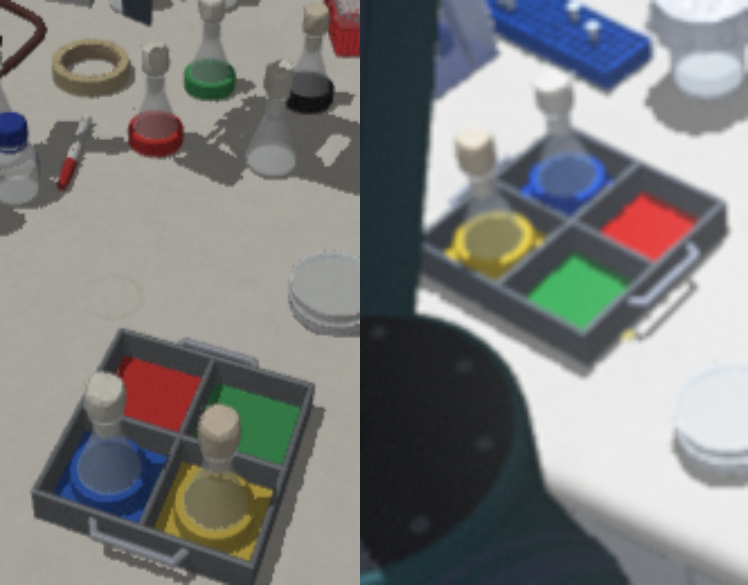

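The blue and yellow flasks stand upright in their cells, at side-crop (108,465) and (215,505). Red is next.

{"name": "jog_arm", "arguments": {"increments": [[[0,0,-22,0,0,0,-0.3],[0,0,-22,0,0,0,-0.3],[0,0,-22,0,0,0,-0.3],[0,0,-22,0,0,0,-0.3],[0,0,0,0,0,0,-0.3],[0,0,0,0,0,0,0.2],[0,0,0,0,0,0,0.2],[0,0,0,0,0,0,0.2],[0,0,0,0,0,0,1],[0,0,0,0,0,0,1]]]}}

```text
time_s: 27.2
tcp_pos: [0.6086, -0.1849, 0.0853]
tool_rot: [0.181, 0.983, -0.0, 0.001]
force: [0.3, 2.2, 5.9]
opening: 0.334
finger_force: 25.0
```

{"name": "jog_arm", "arguments": {"increments": [[[0,0,0,0,0,0,1],[0,0,0,0,0,0,1],[0,0,0,0,0,0,1]]]}}

```text
time_s: 27.5
tcp_pos: [0.6087, -0.1849, 0.0853]
tool_rot: [0.181, 0.983, -0.0, 0.001]
force: [-0.3, 1.6, 5.5]
opening: 0.338
finger_force: 25.0
```

{"name": "jog_arm", "arguments": {"increments": [[[0,0,3,0,0,0,1],[0,0,7,0,0,0,1],[0,0,15,0,0,0,1],[0,0,20,0,0,0,1],[0,0,20,0,0,0,1],[0,0,15,0,0,0,1],[-4,15,0,0,0,0,1],[-8,30,0,0,0,0,1],[-9,35,0,0,0,0,1],[-9,35,0,0,0,0,1]]]}}

```text
time_s: 28.5
tcp_pos: [0.5768, -0.0681, 0.1639]
tool_rot: [0.181, 0.983, 0.0, -0.0]
force: [0.1, 1.2, -1.6]
opening: 0.329
finger_force: 25.0
```

{"name": "jog_arm", "arguments": {"increments": [[[-9,35,0,0,0,0,1],[-9,35,0,0,0,0,1],[-9,35,0,0,0,0,1],[-9,35,0,0,0,0,1],[-9,35,0,0,0,0,1],[-9,35,0,0,0,0,1],[-9,34,0,0,0,0,1],[-6,20,0,0,0,0,1],[-3,10,0,0,0,0,1],[0,0,0,0,0,0,1]]]}}

```text
time_s: 29.5
tcp_pos: [0.5053, 0.205, 0.1641]
tool_rot: [0.18, 0.984, -0.0, -0.0]
force: [0.4, -0.3, -1.5]
opening: 0.336
finger_force: 25.0
```

{"name": "jog_arm", "arguments": {"increments": [[[0,0,0,0,0,0,1],[0,0,0,0,0,0,1]]]}}

```text
time_s: 29.7
tcp_pos: [0.5062, 0.2033, 0.1644]
tool_rot: [0.181, 0.983, -0.0, -0.0]
force: [0.1, -0.2, -0.4]
opening: 0.33
finger_force: 25.0
```

{"name": "jog_arm", "arguments": {"increments": [[[0,0,-12,0,0,0,1],[0,0,-14,0,0,0,1],[0,0,-14,0,0,0,1],[0,0,-12,0,0,0,1],[0,0,-8,0,0,0,1],[0,0,-5,0,0,0,1],[0,0,-3,0,0,0,1],[0,0,-2,0,0,0,1],[0,0,0,0,0,0,1],[0,0,0,0,0,0,1]]]}}

```text
time_s: 30.7
tcp_pos: [0.5063, 0.2043, 0.0948]
tool_rot: [0.181, 0.984, 0.0, 0.0]
force: [-0.3, 0.2, -0.9]
opening: 0.336
finger_force: 25.0
```

{"name": "jog_arm", "arguments": {"increments": [[[0,0,-0.5,0,0,0,1],[0,0,0,0,0,0,1],[0,0,0,0,0,0,1]]]}}

```text
time_s: 31.0
tcp_pos: [0.5061, 0.2042, 0.0941]
tool_rot: [0.181, 0.984, 0.0, 0.0]
force: [-0.2, -0.4, -1.4]
opening: 0.333
finger_force: 25.0
```

{"name": "jog_arm", "arguments": {"increments": [[[0,0,-0.5,0,0,0,1],[0,0,0,0,0,0,1],[0,0,0,0,0,0,1]]]}}

```text
time_s: 31.3
tcp_pos: [0.5061, 0.2042, 0.0934]
tool_rot: [0.181, 0.984, 0.0, 0.0]
force: [-0.0, 0.4, -0.8]
opening: 0.332
finger_force: 25.0
```

{"name": "jog_arm", "arguments": {"increments": [[[0,0,-0.5,0,0,0,1],[0,0,0,0,0,0,1],[0,0,0,0,0,0,1]]]}}

```text
time_s: 31.6
tcp_pos: [0.5063, 0.2043, 0.0933]
tool_rot: [0.181, 0.983, 0.0, 0.0]
force: [-3.0, -0.0, 5.8]
opening: 0.339
finger_force: 25.0
```

{"name": "jog_arm", "arguments": {"increments": [[[0,0,0,0,0,0,0.2],[0,0,0,0,0,0,0.2],[0,0,0,0,0,0,0],[0,0,0,0,0,0,-0.3],[0,0,0,0,0,0,-0.3],[0,0,0,0,0,0,-0.3],[0,0,15,0,0,0,-0.3],[0,0,25,0,0,0,-0.3],[0,0,25,0,0,0,-0.3],[0,0,15,0,0,0,-0.3]]]}}

```text
time_s: 32.6
tcp_pos: [0.5069, 0.2045, 0.1757]
tool_rot: [0.181, 0.984, 0.001, 0.001]
force: [-0.0, 0.2, -0.4]
opening: 0.649
finger_force: 0.0
```

{"name": "jog_arm", "arguments": {"increments": [[[3,-26,0,0,0,0,-0.3],[5,-38,0,0,0,0,-0.3],[5,-38,0,0,0,0,-0.3],[5,-38,0,0,0,0,-0.3],[5,-38,0,0,0,0,-0.3],[5,-38,0,0,0,0,-0.3],[5,-38,0,0,0,0,-0.3],[5,-38,0,0,0,0,-0.3],[5,-38,0,0,0,0,-0.3],[5,-38,0,0,0,0,-0.3]]]}}

```text
time_s: 33.6
tcp_pos: [0.5541, -0.1655, 0.1735]
tool_rot: [0.181, 0.983, -0.0, 0.0]
force: [0.1, 0.2, 0.2]
opening: 0.652
finger_force: 0.0
```

{"name": "jog_arm", "arguments": {"increments": [[[5,-38,0,0,0,0,-0.3],[5,-38,0,0,0,0,-0.3],[5,-38,0,0,0,0,-0.3],[1,-39,0,0,0,0,-0.3],[0,0,0,0,0,0,-0.3],[0,0,0,0,0,0,-0.3],[0,0,0,0,0,0,-0.3]]]}}

```text
time_s: 34.3
tcp_pos: [0.5699, -0.316, 0.173]
tool_rot: [0.181, 0.984, 0.0, -0.0]
force: [-1.1, 0.2, 0.1]
opening: 0.649
finger_force: 0.0
```

```bash
python3 - <<'E'
from h import *
s=get_state();print(s["tcp_pos"],s["opening"])
a,*_=cam("side");b,*_=cam("scene")
save("p7",np.hstack([cv2.resize(a[70:350,190:350],(340,595)),cv2.resize(b[110:270,300:406],(388,595))]))
E
```

```text
[ 0.56990109 -0.31600179  0.17300006] 0.6492700722980403
```

View pics/p7.png

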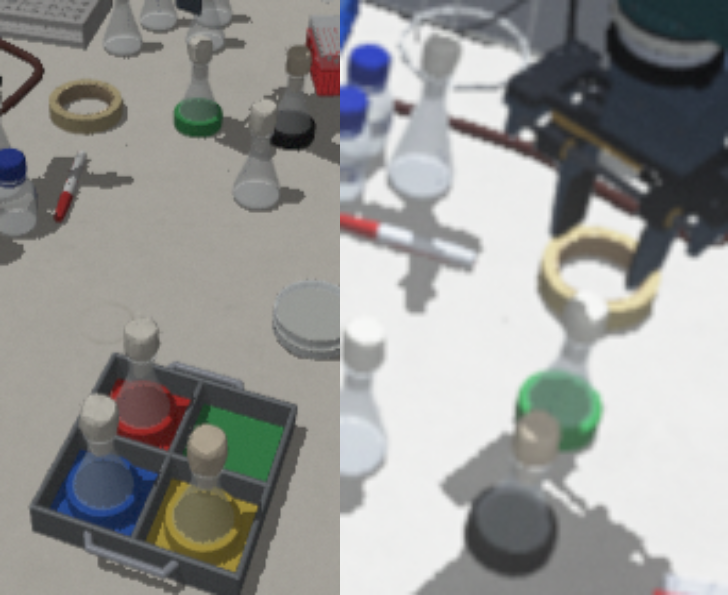

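Blue, yellow and red all stand in their cells, at side-crop (105,485), (205,520) and (145,405). The gripper is above the green flask and the black one is clear. Picking green now.

{"name": "jog_arm", "arguments": {"increments": [[[0,0,-22,0,0,0,-0.3],[0,0,-22,0,0,0,-0.3],[0,0,-22,0,0,0,-0.3],[0,0,-22,0,0,0,-0.3],[0,0,0,0,0,0,-0.3],[0,0,0,0,0,0,0.2],[0,0,0,0,0,0,0.2],[0,0,0,0,0,0,0.2],[0,0,0,0,0,0,1],[0,0,0,0,0,0,1]]]}}

```text
time_s: 35.4
tcp_pos: [0.5705, -0.317, 0.0857]
tool_rot: [0.181, 0.983, -0.0, 0.001]
force: [0.3, 1.1, 4.1]
opening: 0.333
finger_force: 25.0
```

{"name": "jog_arm", "arguments": {"increments": [[[0,0,0,0,0,0,1],[0,0,0,0,0,0,1],[0,0,0,0,0,0,1]]]}}

```text
time_s: 35.7
tcp_pos: [0.5706, -0.317, 0.0857]
tool_rot: [0.181, 0.983, -0.0, 0.001]
force: [0.3, 1.3, 6.9]
opening: 0.339
finger_force: 25.0
```

{"name": "jog_arm", "arguments": {"increments": [[[0,0,3,0,0,0,1],[0,0,7,0,0,0,1],[0,0,15,0,0,0,1],[0,0,20,0,0,0,1],[0,0,20,0,0,0,1],[2,10,15,0,0,0,1],[6,26,0,0,0,0,1],[7,32,0,0,0,0,1],[7,33,0,0,0,0,1],[6,33,0,0,0,0,1]]]}}

```text
time_s: 36.7
tcp_pos: [0.5982, -0.181, 0.1657]
tool_rot: [0.181, 0.983, 0.0, 0.0]
force: [0.7, -0.0, -1.4]
opening: 0.334
finger_force: 25.0
```

{"name": "jog_arm", "arguments": {"increments": [[[2,33,0,0,0,0,1],[-8,33,0,0,0,0,1],[-18,32,0,0,0,0,1],[-21,32,0,0,0,0,1],[-21,32,0,0,0,0,1],[-21,32,0,0,0,0,1],[-21,32,0,0,0,0,1],[-21,33,0,0,0,0,1],[-18,33,0,0,0,0,1],[-14,34,0,0,0,0,1]]]}}

```text
time_s: 37.7
tcp_pos: [0.4356, 0.1446, 0.1656]
tool_rot: [0.181, 0.983, 0.0, 0.0]
force: [0.5, 0.8, -0.8]
opening: 0.331
finger_force: 25.0
```

{"name": "jog_arm", "arguments": {"increments": [[[-11,30,0,0,0,0,1],[-9,26,0,0,0,0,1],[-4,13,0,0,0,0,1],[0,0,0,0,0,0,1],[0,0,0,0,0,0,1],[0,0,0,0,0,0,1]]]}}

```text
time_s: 38.3
tcp_pos: [0.4133, 0.2114, 0.165]
tool_rot: [0.181, 0.983, -0.0, -0.0]
force: [-0.0, 0.2, -0.9]
opening: 0.333
finger_force: 25.0
```

{"name": "jog_arm", "arguments": {"increments": [[[0,0,-12,0,0,0,1],[0,0,-14,0,0,0,1],[0,0,-14,0,0,0,1],[0,0,-12,0,0,0,1],[0,0,-8,0,0,0,1],[0,0,-5,0,0,0,1],[0,0,-3,0,0,0,1],[0,0,-2,0,0,0,1],[0,0,0,0,0,0,1],[0,0,0,0,0,0,1]]]}}

```text
time_s: 39.3
tcp_pos: [0.4133, 0.2123, 0.0952]
tool_rot: [0.181, 0.984, 0.0, 0.0]
force: [-0.4, -0.3, -1.5]
opening: 0.334
finger_force: 25.0
```

{"name": "jog_arm", "arguments": {"increments": [[[0,0,-0.5,0,0,0,1],[0,0,0,0,0,0,1],[0,0,0,0,0,0,1]]]}}

```text
time_s: 39.6
tcp_pos: [0.4131, 0.2122, 0.0945]
tool_rot: [0.181, 0.984, 0.0, 0.0]
force: [0.3, 0.2, -1.7]
opening: 0.333
finger_force: 25.0
```

{"name": "jog_arm", "arguments": {"increments": [[[0,0,-0.5,0,0,0,1],[0,0,0,0,0,0,1],[0,0,0,0,0,0,1]]]}}

```text
time_s: 39.9
tcp_pos: [0.4131, 0.2122, 0.0939]
tool_rot: [0.181, 0.984, -0.0, -0.0]
force: [-0.5, 0.7, -0.6]
opening: 0.335
finger_force: 25.0
```

{"name": "jog_arm", "arguments": {"increments": [[[0,0,-0.5,0,0,0,1],[0,0,0,0,0,0,1],[0,0,0,0,0,0,1]]]}}

```text
time_s: 40.2
tcp_pos: [0.4133, 0.2123, 0.0937]
tool_rot: [0.181, 0.984, 0.0, 0.0]
force: [-1.0, 0.9, 5.6]
opening: 0.333
finger_force: 25.0
```

Contact. Release, rise and back off for a final look.

{"name": "jog_arm", "arguments": {"increments": [[[0,0,0,0,0,0,0.2],[0,0,0,0,0,0,0.2],[0,0,0,0,0,0,0],[0,0,0,0,0,0,-0.3],[0,0,0,0,0,0,-0.3],[0,0,0,0,0,0,-0.3],[0,0,15,0,0,0,-0.3],[0,0,25,0,0,0,-0.3],[0,0,25,0,0,0,-0.3],[0,0,25,0,0,0,-0.3]]]}}

```text
time_s: 41.2
tcp_pos: [0.4129, 0.2121, 0.1844]
tool_rot: [0.181, 0.983, -0.0, -0.0]
force: [-0.3, 1.0, -0.8]
opening: 0.652
finger_force: 0.0
```

{"name": "jog_arm", "arguments": {"increments": [[[8,-26,5,0,0,0,-0.3],[10,-35,5,0,0,0,-0.3],[10,-35,5,0,0,0,-0.3],[10,-35,5,0,0,0,-0.3],[10,-35,5,0,0,0,-0.3],[10,-25,0,0,0,0,-0.3],[0,0,0,0,0,0,-0.3],[0,0,0,0,0,0,-0.3]]]}}

```text
time_s: 42.0
tcp_pos: [0.471, 0.0209, 0.2083]
tool_rot: [0.182, 0.983, 0.0, -0.0]
force: [-1.0, 0.7, -0.4]
opening: 0.65
finger_force: 0.0
```

```bash
python3 - <<'E'
from h import *
s=get_state();print(s["tcp_pos"],s["opening"])
a,*_=cam("side");b,*_=cam("scene")
save("p8",np.hstack([cv2.resize(a[70:350,180:380],(400,560)),cv2.resize(b[110:270,120:226],(371,560))]))
E
```

```text
[0.47095153 0.02093004 0.20829278] 0.6499841065273373
```

View pics/p8.png

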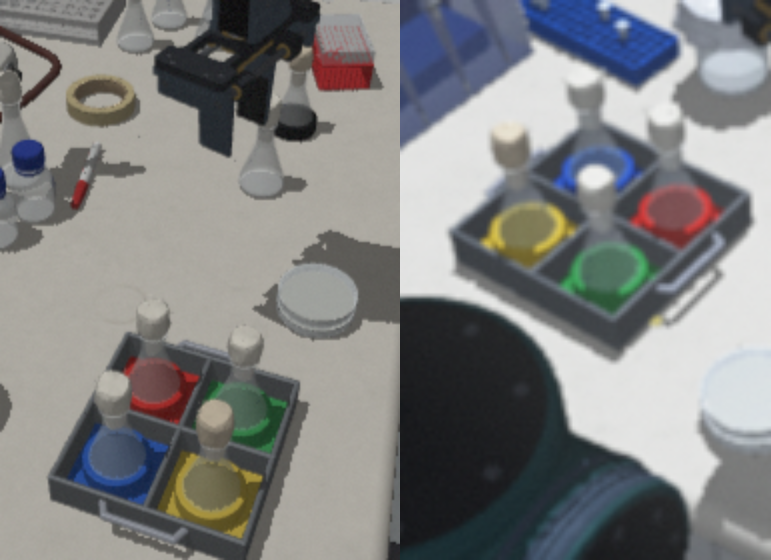

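All four flasks stand upright in the cells of their colour, at side-crop (152,385), (242,405), (115,455) and (212,490). The black and bare flasks stand untouched, and the gripper is clear.

```bash
python3 -c "
from bench import *
print(job_done())"
```

```text
the job is handed in; nothing more can be done
None
```

The red, yellow, green and blue flasks stand upright in their matching cells, the black and bare ones were left alone, and the job is handed in at about 42 s; the first two grips on blue slipped off its plug (the tool was pushed up with about 39 N once), but it stayed standing.

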